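# Fetch the sample jar from behind the reagents and weigh it

### The arm

A 6-joint arm with a two-finger parallel gripper is mounted at the origin on the work surface. World frame = base frame: x ahead of the robot, y to its left, z up, the work surface at z = 0. Lengths are in m, angles in rad, forces in N, time in s.
With the tool pointing down it reaches from about 0.35 to 0.775 m from the base axis. Payload 7.3 kg.
Tool frame: the origin (TCP) lies at the very end of the fingers, on their centre line; the grasp point (between the pads) lies 19 mm behind it (pinch_z is the distance from the TCP to the grasp point, in m); z points along the fingers, y is the line along which they close (so a half turn about z gives the same grasp; the last joint's range is limited). The gripper opens to 92 mm and grips with 3 to 60 N. Pads are 19 mm wide; open, the fingers measure 130 mm over their backs; the gripper's body (75 mm by 190 mm) begins 47 mm behind the grasp point.
Start: joints at [-1.288, 0.342, 1.524, -0, 1.275, -0.146], TCP at [0.218, -0.477, 0.204] pointing down, gripper open.
Joint ranges: [-2.53, 2.53], [-0.77, 2.02], [0.04, 2.7], [-1, 4.14], [0.28, 2.66], [-3.11, 3.11]. Speed limits (rad/s): [2.57, 2.57, 3.14, 3.14, 3.14, 3.14].

### API

Orientations are given as [roll, pitch, yaw] about the fixed x, y, z axes, in that order (R = Rz(yaw) Ry(pitch) Rx(roll)).
In Python, from cell import * gives the robot as it stands.
- The arm moves only by the tool arm_command, never from a script. Its arguments are lists of equal length, an entry for each row: "fingers": the gripper command: -1 is fully open, 1 is shut, values between are in proportion; "travel": the shift along the tool's x, y, z in m, a list of three; "dr": the turn, a rotation vector about the tool's x, y, z in degrees, a list of three. In form: {"fingers": [fingers, ...], "travel": [[x, y, z], ...], "dr": [[wx, wy, wz], ...]}. A call has 1 to 8 rows; each row is the pose to reach, as a shift and turn from the pose commanded when the call began, along the tool's axes at that moment; what a row does not reach only later rows make up. A row lasts 1/12 s, in which the tool goes at most 41.7 mm and 7.16 degrees, less where a joint would pass 70% of its speed; a pose out of reach is approached as far as the arm can. A call with a gripper value outside its range is refused whole. The fingers move at their own pace and stop on an object; "squeeze" is the grip in N (left out, the last holds). Time passes only in rows, so rows that repeat a pose let the fingers close. It gives the time, the measured TCP pose, the force, the opening and the grip force at its end, in the units of the state.
- observe(): the state, without advancing time (a new reading comes with each control period).
- read_camera(name): name is "side" or "top"; returns a dict with "color" (400x640x3 uint8, blue, green, red), "z_map" (400x640 float32, m along the optical axis (not along the pixel's ray), 0 where there is no reading), "fx", "fy", "cx", "cy" (pixels), "R" (3x3) and "t" (3): a world point X has camera coordinates R X + t. Camera axes: x right, y down, z forward; pixel columns grow to the right and rows downward; lengths in m; the calibration is good to about 2 mm. A picture is of the moment at which its call begins.
- hand_in(): hands the job in; it is judged then, once.
The state is a dict: "time": time; "qpos": joint angles; "qvel": joint speeds; "joint_efforts": joint torques, N m; "tool_pos": TCP position; "tool_rot": TCP orientation; "contact_force": force on the tool from outside, world axes, zero at the start; "torque": the same for the moment, N m; "opening": finger opening in m; "grip_force": force on a finger pad.
Only numpy, scipy, OpenCV 4.12 (cv2) and the standard library are available. Lean on these libraries where they do the work, as an engineer would, in place of code of your own. Each camera call takes 0.05 s, during which the arm holds its last target. There are 200 camera calls.

### The job

The squat sample jar in the steel tray is hemmed in by three taller containers. Stand all three on the black rubber mat, then set the jar on the middle of the balance's round pan, and only when it is there put each of the three back upright on the very spot in the tray where it stood. Set everything down gently, tip nothing over, and leave the dropper bottle, tube rack and pipette alone.

Things in the scene. Friction and masses are not known exactly. Their poses are not given: they have to be found in the camera images.
- round_bottle: Round amber glass reagent bottle, 116 mm tall: body 54 mm in diameter up to 66 mm, sloping shoulder to a 26 mm neck at 84 mm, black screw cap 32 mm in diameter from 92 to 116 mm (good to grip). About 0.25 kg. Solid and closed; origin at the centre of the underside, z up. Stands at one of the three places round the jar (left, right or on the robot's side); they vary from start to start.
- square_bottle: Square white plastic bottle, 108 mm tall: body 52 x 52 mm up to 73 mm, neck 28 mm in diameter, round white cap 34 mm in diameter from 84 to 108 mm (good to grip at any yaw). About 0.22 kg. Solid and closed; origin at the centre of the underside, z up. x and y square to its flat sides. Stands at one of the three places round the jar.
- flask: Conical clear glass flask with a dark rubber stopper, 120 mm tall: base 60 mm in diameter, tapering from 8 mm up to a straight neck 24 mm in diameter from 76 to 104 mm (good to grip), stopper from 104 to 120 mm widening to 26 mm. About 0.18 kg. Solid and closed; origin at the centre of the underside, z up. Stands at one of the three places round the jar.
- jar: Squat white sample jar with a flat metal lid: 42 mm in diameter up to 32 mm, lid 44 mm in diameter from 32 to 44 mm height. About 0.10 kg. Solid and closed; origin at the centre of the underside, z up. Stands in the tray between the other containers, about 66 mm from the centre of each, on the far side of the tray's middle.
- tray: Shallow open steel tray, fixed, 180 (x) by 220 (y) mm, walls 3 mm thick and 15 mm high, floor 3 mm thick. Origin at the centre of its underside on the bench; its -x side faces the robot, turned up to about 26 degrees. The jar stands near (+35, 0) mm in its frame, the three others near (+35, +66), (+35, -66) and (-31, 0) mm.
- mat: Black rubber mat, fixed flat on the bench, 240 (x) by 180 (y) mm and 3 mm thick: the side area for the three containers. Origin at the centre of its underside. Left or right of the tray.
- balance: White electronic laboratory balance, fixed, housing 200 (x, from -120 to +80 mm) by 160 (y) mm and 40 mm high, with a round steel pan 110 mm in diameter whose flat top is 52 mm above the bench. Origin on the bench straight below the pan's centre. On the other side of the tray from the mat.
- dropper: Small white dropper bottle, 28 mm in diameter and 64 mm tall, loose, beyond the tray to the left: a bystander. Origin at the centre of its underside.
- tube_rack: Blue rack of small tubes, 60 by 160 mm, 38 mm high, loose, beyond the tray: a bystander. Origin at the centre of its underside.
- pipette: White and grey pipette lying on the bench beyond the tray, about 250 mm long and 26 mm wide, 22 mm high: a bystander. Origin on the bench below the front end of its handle, x along it towards the tip.
Mind the look-alikes: they are no part of the job. Of the things like the jar, leave any that is blue or yellow; of the rest the larger one is meant.

How it is judged:
On the way, in this order (a step that is already met when the one before it is completed fails the run):
1. the three containers stand released on the mat, the jar still in its place in the tray (x of round_bottle in the frame of mat between -0.115 and 0.115 m and y of round_bottle in the frame of mat between -0.085 and 0.085 m and height (world z) of each of round_bottle, square_bottle, flask below 0.008 m and angle between each of round_bottle, square_bottle, flask's own z axis and vertical below 0.1 rad and contact force between each of round_bottle, square_bottle, flask and the fingers below 0.3 N and x of square_bottle in the frame of mat between -0.115 and 0.115 m and y of square_bottle in the frame of mat between -0.085 and 0.085 m and x of flask in the frame of mat between -0.115 and 0.115 m and y of flask in the frame of mat between -0.085 and 0.085 m and distance of jar from where it was at the start of the episode below 0.02 m), for 0.2 s.
2. the jar stands released on the middle of the pan while the three containers are still on the mat (x of round_bottle in the frame of mat between -0.115 and 0.115 m and y of round_bottle in the frame of mat between -0.085 and 0.085 m and height (world z) of each of round_bottle, square_bottle, flask below 0.008 m and angle between each of round_bottle, square_bottle, flask, jar's own z axis and vertical below 0.1 rad and contact force between each of round_bottle, square_bottle, flask, jar and the fingers below 0.3 N and x of square_bottle in the frame of mat between -0.115 and 0.115 m and y of square_bottle in the frame of mat between -0.085 and 0.085 m and x of flask in the frame of mat between -0.115 and 0.115 m and y of flask in the frame of mat between -0.085 and 0.085 m and horizontal distance between jar and balance below 0.015 m and z of jar in the frame of balance between 0.048 and 0.057 m), for 0.2 s.
At the end, for the whole second after the job is handed in: The jar stands upright at rest on the pan, within 15 mm of its centre; the round bottle, square bottle and flask each stand upright at rest in the tray within 15 mm of where they stood at the start (horizontal distance between jar and balance below 0.015 m and z of jar in the frame of balance between 0.048 and 0.057 m and angle between each of jar, round_bottle, square_bottle, flask's own z axis and vertical below 0.1 rad and linear speed of each of jar, round_bottle, square_bottle, flask below 0.02 m/s and distance of each of round_bottle, square_bottle, flask from where it was at the start of the episode below 0.015 m); the robot touches nothing.
It fails at once if the dropper bottle, tube rack or pipette is moved by more than 15 mm (distance of any of dropper, tube_rack, pipette from where it was at the start of the episode above 0.015 m).
It fails at once if the jar or one of the containers is tipped by more than 35 degrees (angle between any of round_bottle, square_bottle, flask, jar's own z axis and vertical above 0.61 rad).
It fails at once if the jar or a container is dropped: it moves out of the fingers' touch at over 0.7 m/s (a fall of about 25 mm) ((contact force between round_bottle and the fingers below 0.05 N and linear speed of round_bottle above 0.7 m/s) or (contact force between square_bottle and the fingers below 0.05 N and linear speed of square_bottle above 0.7 m/s) or (contact force between flask and the fingers below 0.05 N and linear speed of flask above 0.7 m/s) or (contact force between jar and the fingers below 0.05 N and linear speed of jar above 0.7 m/s)).
It also fails if it takes over 136 s, if anything falls off the work surface, if the arm or the gripper's body presses on something with over 40 N, if the wrist force passes 120 N, or if a joint passes its speed limit or range.

## Working session

There is one attempt and no reset: what is moved stays moved. The work goes in short steps, Python scripts to look and compute and a tool call to move; the robot and the scene stay as the last step left them, time stands still between calls to the robot, and variables do not carry over. Pictures are saved under pics/ and viewed, at most 14 in all, crops included, and the job is handed in when it is done.

Besides the shell and the picture viewer there is one more tool, called after "Emit:" by a JSON object that holds its "op" and its "data". arm_command: Moves the arm, as the interface text tells. Its arguments: {"type":"object","properties":{"fingers":{"type":"array","items":{"type":"number"}},"travel":{"type":"array","items":{"type":"array","items":{"type":"number"}}},"dr":{"type":"array","items":{"type":"array","items":{"type":"number"}}},"squeeze":{"type":"number"}},"required":["fingers","travel","dr"]}

```bash
mkdir -p pics; ls; python3 - <<'E'
from cell import *
import cv2,numpy as np
s=observe();print(s)
for n in("top","side"):
    c=read_camera(n);np.savez(f"{n}0.npz",**c);cv2.imwrite(f"pics/{n}0.png",c["color"])
    print(n,c["fx"],c["cx"],c["cy"],c["R"],c["t"])
E
```

```text
pics
{'time': 0.0, 'qpos': array([-1.28803144e+00,  3.42704540e-01,  1.52505443e+00, -9.39673228e-06,
        1.27538036e+00, -1.45990717e-01]), 'qvel': array([-0.0002163 ,  0.00020816,  0.00052689,  0.00118786, -0.0014989 ,
       -0.00073692]), 'joint_efforts': array([-7.19100171e-05, -4.31237555e+01, -2.44226557e+01,  7.18872109e-02,
        5.59757254e-02, -1.17280642e-04]), 'tool_pos': array([ 0.21815679, -0.47702763,  0.20324137]), 'tool_rot': array([-3.14006112e+00, -2.16109840e-04,  4.28758183e-01]), 'contact_force': array([-0.63387029,  0.21664196, -0.38634767]), 'torque': array([-0.04023196, -0.02403752, -0.03503888]), 'grip_force': 0.0, 'opening': 0.09200869610091086}
top 438.2033799052223 317.13286537567325 201.42558252780847 [[ 0.02304246 -0.99962207 -0.01499184]
 [-0.99758005 -0.02200626 -0.06595278]
 [ 0.06559794  0.01647527 -0.99771012]] [-0.01162576  0.56469601  0.90368496]
side 431.8948981802519 323.55224941050386 203.64496379402638 [[ 0.99889587 -0.04648453 -0.00679987]
 [-0.03790712 -0.71201289 -0.70114242]
 [ 0.02775068  0.70062603 -0.71298883]] [-0.54883256  0.05195982  0.90141071]
```

View pics/top0.png

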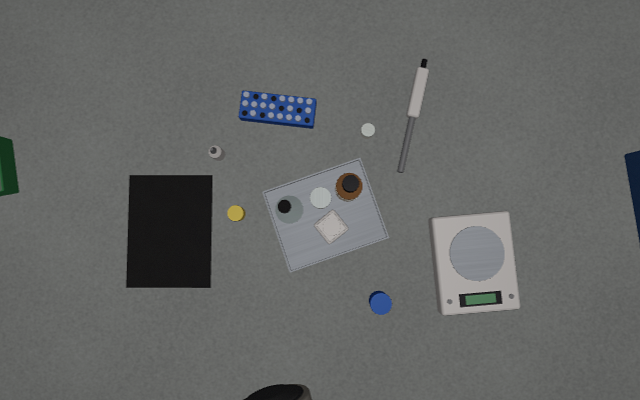

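View pics/side0.png

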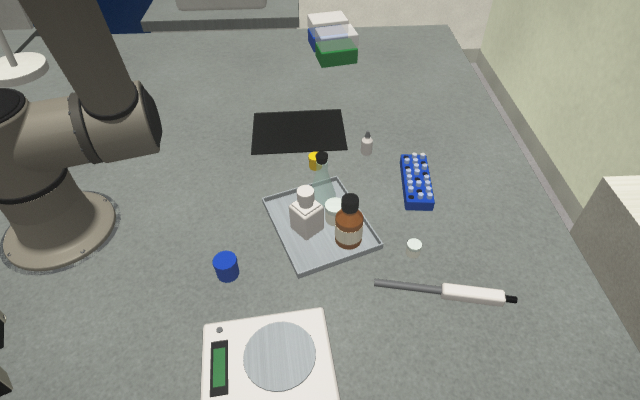

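The top view shows the flask at the left (stopper near 284,206), the jar at (320,198), the round bottle's cap at (349,184) and the square bottle at (331,227). The mat is centred near (170,231) and the pan near (477,253). I'll measure these in an enlarged crop.

```bash
cat > h.py <<'E'
import numpy as np,cv2
def pt(c,u,v,z):
    "world point on plane z seen at pixel u,v"
    R,t=np.array(c["R"]),np.array(c["t"])
    d=R.T@np.array([(u-c["cx"])/c["fx"],(v-c["cy"])/c["fy"],1]); o=-R.T@t
    return o+d*(z-o[2])/d[2]
def pix(c,X):
    p=np.array(c["R"])@np.array(X)+np.array(c["t"]);return c["fx"]*p[0]/p[2]+c["cx"],c["fy"]*p[1]/p[2]+c["cy"]
def cloud(c):
    v,u=np.indices(c["z_map"].shape);z=c["z_map"]
    P=np.stack([(u-c["cx"])/c["fx"]*z,(v-c["cy"])/c["fy"]*z,z],-1)
    W=(P-np.array(c["t"]))@np.array(c["R"]);W[z==0]=np.nan
    return W
E
python3 - <<'E'
from h import *
for n,b in(("top",(255,150,150,130)),("side",(255,140,140,140))):
    c=np.load(n+"0.npz");x,y,w,h=b
    cv2.imwrite(f"pics/{n}0c.png",cv2.resize(c["color"][y:y+h,x:x+w],None,fx=5 if n=="top" else 4,fy=5 if n=="top" else 4,interpolation=cv2.INTER_CUBIC)[:600])
c=np.load("top0.npz");W=cloud(c)
for nm,u,v,z in(("flask",284,206,.123),("jar",320,198,.047),("round",349,184,.119),("square",331,227,.111),("pan",477,253,.052)):
    m=(np.hypot(np.arange(640)[None]-u,np.arange(400)[:,None]-v)<22)&(abs(W[...,2]-z)<.006)
    P=W[m];print(nm,pt(c,u,v,z),m.sum(),P.mean(0),np.ptp(P[:,:2],axis=0),(P.max(0)+P.min(0))[:2]/2)
for u,v,z in((129,176,.003),(212,176,.003),(211,287,.003),(127,287,.003),(361,158,.015),(388,238,.015),(290,271,.015),(263,191,.015)):print(u,v,pt(c,u,v,z))
E
```

```text
flask [0.54802878 0.06102486 0.123     ] 146 [0.54775287 0.06047245 0.12407378] [0.02434594 0.0243201 ] [0.54714522 0.06009099]
jar [ 0.57007636 -0.0050464   0.047     ] 363 [ 0.57137102 -0.00617808  0.04827035] [0.04282694 0.06125006] [ 0.57123224 -0.01524609]
round [ 0.59231368 -0.05962199  0.119     ] 227 [ 0.59407616 -0.06249984  0.120301  ] [0.03053309 0.03025645] [ 0.59407868 -0.0632642 ]
square [ 0.51101339 -0.02766458  0.111     ] 249 [ 0.51224257 -0.0283766   0.1120306 ] [0.03209901 0.03213919] [ 0.51199218 -0.02853353]
pan [ 0.46624665 -0.32176616  0.052     ] 1506 [ 0.46633783 -0.32129597  0.05323789] [0.08424615 0.08499292] [ 0.46634433 -0.32171898]
129 176 [0.6119503  0.40940703 0.003     ]
212 176 [0.61576549 0.22929415 0.003     ]
211 287 [0.37906342 0.22220452 0.003     ]
127 287 [0.37458877 0.40144668 0.003     ]
361 158 [ 0.65949145 -0.08983771  0.015     ]
388 238 [ 0.49151528 -0.14912373  0.015     ]
290 271 [0.41791777 0.05458109 0.015     ]
263 191 [0.58466166 0.11642694 0.015     ]
```

View pics/top0c.png

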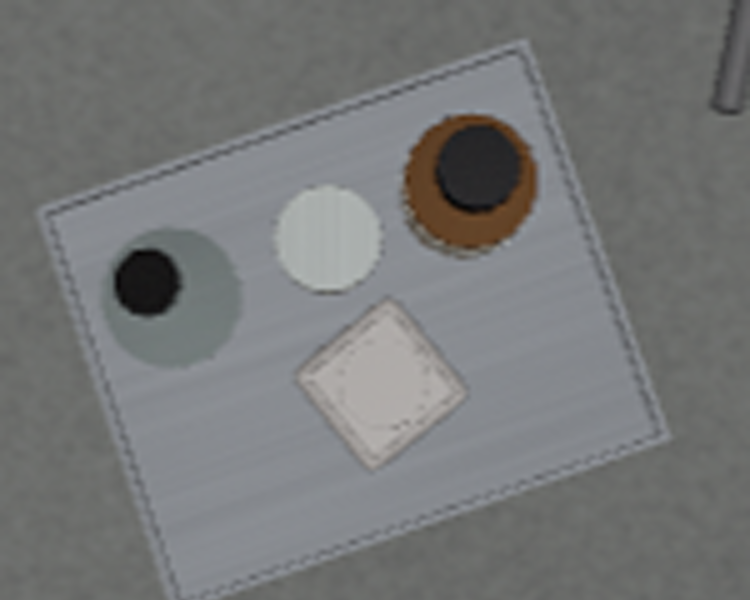

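Emit:
{"op": "arm_command", "data": {"fingers": [-1,-1,-1,-1,-1,-1,-1,-1], "travel": [[0.524,-0.352,0],[0.524,-0.352,0],[0.524,-0.352,0],[0.524,-0.352,0],[0.524,-0.352,0],[0.524,-0.352,0],[0.524,-0.352,0],[0.524,-0.352,0]], "dr": [[0,0,24.57],[0,0,24.57],[0,0,24.57],[0,0,24.57],[0,0,24.57],[0,0,24.57],[0,0,24.57],[0,0,24.57]], "squeeze": 20}}

```text
time: 0.77
tool_pos: [0.3899, -0.1969, 0.2038]
tool_rot: [-3.141, 0.0, -0.0]
contact_force: [0.7, -0.5, -0.2]
opening: 0.0918
grip_force: 0.0
```

Emit:
{"op": "arm_command", "data": {"fingers": [-1,-1,-1,-1,-1,-1,-1,-0.4], "travel": [[0.155,-0.254,0],[0.155,-0.254,0],[0.155,-0.254,0],[0.155,-0.254,0],[0.155,-0.254,0],[0.155,-0.254,0],[0.155,-0.254,0],[0.155,-0.254,0]], "dr": [[0,0,0],[0,0,0],[0,0,0],[0,0,0],[0,0,0],[0,0,0],[0,0,0],[0,0,0]]}}

```text
time: 1.43
tool_pos: [0.5465, 0.0605, 0.2032]
tool_rot: [-3.14, -0.001, 0.005]
contact_force: [-1.7, -0.0, 0.3]
opening: 0.0888
grip_force: 0.0
```

Emit:
{"op": "arm_command", "data": {"fingers": [-0.4,-0.4,-0.4,-0.4,-0.4,-0.4,-0.4,-0.4], "travel": [[0.001,0,0.025],[0.001,0,0.05],[0.001,0,0.075],[0.001,0,0.095],[0.001,0,0.112],[0.001,0,0.125],[0.001,0,0.129],[0.001,0,0.129]], "dr": [[0,0,0],[0,0,0],[0,0,0],[0,0,0],[0,0,0],[0,0,0],[0,0,0],[0,0,0]]}}

```text
time: 2.1
tool_pos: [0.5445, 0.0549, 0.0737]
tool_rot: [3.142, 0.003, -0.0]
contact_force: [-1.1, 0.1, 1.6]
opening: 0.0645
grip_force: 0.0
```

Emit:
{"op": "arm_command", "data": {"fingers": [0.6,0.6,0.6,0.6,0.6,0.6,0.6,0.6], "travel": [[0,0,0],[0,0,0],[0,0,0],[0,0,0],[0,0,0],[0,0,0],[0,0,0],[0,0,0]], "dr": [[0,0,0],[0,0,0],[0,0,0],[0,0,0],[0,0,0],[0,0,0],[0,0,0],[0,0,0]]}}

```text
time: 2.77
tool_pos: [0.5453, 0.0551, 0.0748]
tool_rot: [3.141, 0.0, -0.0]
contact_force: [0.3, 1.1, 0.2]
opening: 0.0236
grip_force: 19.9
```

```bash
python3 - <<'E'
from cell import *
from h import *
s=observe();print(s["tool_pos"],s["tool_rot"])
c=read_camera("side");np.savez("s1.npz",**c)
cv2.imwrite("pics/s1.png",cv2.resize(c["color"][90:290,240:440],None,fx=3,fy=3))
W=cloud(c);s=observe();print(s["tool_pos"])
c0=np.load("top0.npz");print(pix(c0,s["tool_pos"]))
E
```

```text
[0.54530434 0.05505156 0.07483781] [ 3.14147141e+00  3.21813831e-04 -3.26567175e-06]
[0.54535661 0.05507598 0.0748468 ]
(np.float64(289.17267209575465), np.float64(208.7707714868515))
```

View pics/s1.png

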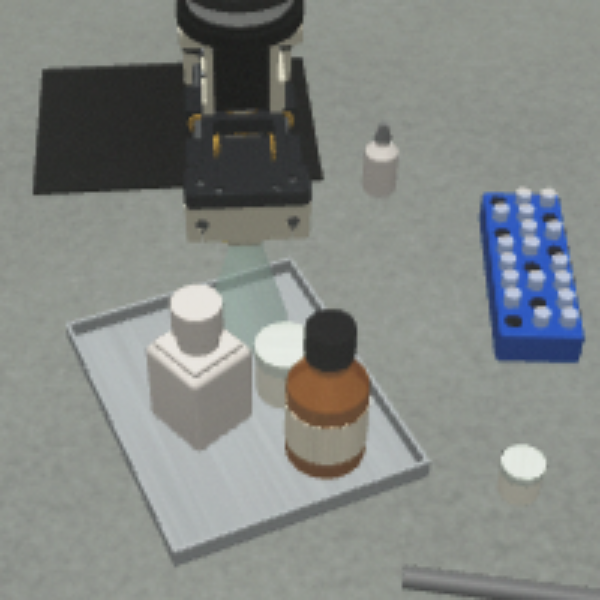

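```bash
python3 - <<'E'
from h import *
c=np.load("top0.npz")
print(pt(c,289.6,209.6,.009),pt(c,284.6,206.3,.123),pt(c,348.9,186.0,.06),pt(c,331.5,226.8,.076))
s=np.load("side0.npz");W=cloud(s)
for nm,u,v,z in(("flask",322,157,.123),("round",350,200,.119),("square",306,190,.111),("jar",335,205,.047)):
    m=(np.hypot(np.arange(640)[None]-u,np.arange(400)[:,None]-v)<18)&(abs(W[...,2]-z)<.004)
    P=W[m];print(nm,m.sum(),(P.max(0)+P.min(0))/2,np.ptp(P,axis=0))
E
```

```text
[0.54674108 0.05939041 0.009     ] [0.54749314 0.05988817 0.123     ] [ 0.59459989 -0.06277267  0.06      ] [ 0.51171126 -0.02921243  0.076     ]
flask 95 [0.54795712 0.0609881  0.12217758] [0.02423082 0.02964833 0.00596169]
round 188 [ 0.59495063 -0.06262694  0.1183816 ] [0.03128018 0.03153684 0.00648067]
square 188 [ 0.51378161 -0.0283849   0.11062892] [0.03055532 0.03390715 0.00648625]
jar 223 [0.56360211 0.00335663 0.04627668] [0.04130112 0.08199841 0.00653271]
```

Emit:
{"op": "arm_command", "data": {"fingers": [0.6,0.6,0.6,0.6,0.6,0.6,0.6,0.6], "travel": [[0,0,-0.01],[0,0,-0.03],[0,0,-0.055],[0,0,-0.08],[-0.01,-0.01,-0.1],[-0.02,-0.035,-0.1],[-0.035,-0.065,-0.1],[-0.05,-0.095,-0.1]], "dr": [[0,0,0],[0,0,0],[0,0,0],[0,0,0],[0,0,0],[0,0,0],[0,0,0],[0,0,0]]}}

```text
time: 3.48
tool_pos: [0.4951, 0.1505, 0.1759]
tool_rot: [-3.142, -0.001, -0.002]
contact_force: [0.7, 0.6, -2.3]
opening: 0.0237
grip_force: 20.0
```

Emit:
{"op": "arm_command", "data": {"fingers": [0.6,0.6,0.6,0.6,0.6,0.6,0.6,0.6], "travel": [[-0.015,-0.03,0],[-0.03,-0.06,0],[-0.045,-0.09,0],[-0.06,-0.12,0],[-0.07,-0.138,0],[-0.078,-0.148,0],[-0.08,-0.15,0.01],[-0.08,-0.15,0.03]], "dr": [[0,0,0],[0,0,0],[0,0,0],[0,0,0],[0,0,0],[0,0,0],[0,0,0],[0,0,0]]}}

```text
time: 4.15
tool_pos: [0.4163, 0.3014, 0.1471]
tool_rot: [-3.139, -0.005, 0.002]
contact_force: [0.5, -0.2, -1.7]
opening: 0.0245
grip_force: 20.0
```

Emit:
{"op": "arm_command", "data": {"fingers": [0.6,0.6,0.6,0.6,0.6,0.6,0.6,0.6], "travel": [[0,0,0.02],[0,0,0.04],[0,0,0.055],[0,0,0.063],[0,0,0.067],[0,0,0.069],[0,0,0.07],[0,0,0.07]], "dr": [[0,0,0],[0,0,0],[0,0,0],[0,0,0],[0,0,0],[0,0,0],[0,0,0],[0,0,0]]}}

```text
time: 4.82
tool_pos: [0.416, 0.3002, 0.0756]
tool_rot: [-3.141, -0.001, -0.0]
contact_force: [0.1, -0.8, -1.9]
opening: 0.0239
grip_force: 20.0
```

Emit:
{"op": "arm_command", "data": {"fingers": [0.6,0.6,0.6,-0.4,-0.4,-0.4,-0.4,-0.4], "travel": [[0,0,0.001],[0,0,0.001],[0,0,0.001],[0,0,0.001],[0,0,0.001],[0,0,0.001],[0,0,0.001],[0,0,0.001]], "dr": [[0,0,0],[0,0,0],[0,0,0],[0,0,0],[0,0,0],[0,0,0],[0,0,0],[0,0,0]]}}

```text
time: 5.48
tool_pos: [0.4155, 0.3, 0.0738]
tool_rot: [3.141, 0.0, -0.0]
contact_force: [-0.4, -0.6, 0.2]
opening: 0.0526
grip_force: 0.0
```

Emit:
{"op": "arm_command", "data": {"fingers": [-0.4,-0.4,-0.4,-0.4,-0.4,-0.4,-0.4,-0.4], "travel": [[0,0,-0.015],[0,0,-0.05],[0,0,-0.09],[0,0,-0.12],[0.03,0.02,-0.125],[0.05,0.055,-0.125],[0.07,0.09,-0.125],[0.09,0.125,-0.125]], "dr": [[0,0,0],[0,0,0],[0,0,0],[0,0,0],[0,0,0],[0,0,0],[0,0,0],[0,0,0]]}}

```text
time: 6.15
tool_pos: [0.5061, 0.1738, 0.1992]
tool_rot: [3.142, -0.001, 0.001]
contact_force: [0.1, -0.1, -0.2]
opening: 0.0641
grip_force: 0.0
```

Emit:
{"op": "arm_command", "data": {"fingers": [-0.4,-0.4,-0.4,-0.4,-0.4,-0.4,-0.4,-0.4], "travel": [[0.012,0.035,0],[0.024,0.07,0],[0.037,0.105,0],[0.05,0.14,0],[0.063,0.175,0],[0.076,0.205,0],[0.085,0.228,0],[0.089,0.238,0]], "dr": [[0,0,0],[0,0,0],[0,0,0],[0,0,0],[0,0,0],[0,0,0],[0,0,0],[0,0,0]]}}

```text
time: 6.82
tool_pos: [0.5951, -0.0664, 0.1984]
tool_rot: [3.141, 0.0, -0.003]
contact_force: [-0.2, 0.2, -0.7]
opening: 0.0642
grip_force: 0.0
```

Emit:
{"op": "arm_command", "data": {"fingers": [-0.4,-0.4,-0.4,-0.4,-0.4,-0.4,-0.4,-0.4], "travel": [[0,0,0],[0,0,0.02],[0,0,0.04],[0,0,0.06],[0,0,0.06],[0,0,0.06],[0,0,0.06],[0,0,0.06]], "dr": [[0,0,0],[0,0,0],[0,0,0],[0,0,0],[0,0,0],[0,0,0],[0,0,0],[0,0,0]]}}

```text
time: 7.48
tool_pos: [0.5953, -0.0625, 0.1406]
tool_rot: [3.141, -0.003, 0.001]
contact_force: [-0.3, 0.7, -0.2]
opening: 0.0643
grip_force: 0.0
```

Emit:
{"op": "arm_command", "data": {"fingers": [-0.4,-0.4,-0.4,-0.4,-0.4,-0.4,-0.4,0.4], "travel": [[0,0,0.015],[0,0,0.03],[0,0,0.042],[0,0,0.05],[0,0,0.052],[0,0,0.052],[0,0,0.052],[0,0,0.052]], "dr": [[0,0,0],[0,0,0],[0,0,0],[0,0,0],[0,0,0],[0,0,0],[0,0,0],[0,0,0]]}}

```text
time: 8.15
tool_pos: [0.5951, -0.0631, 0.088]
tool_rot: [3.141, -0.002, -0.0]
contact_force: [-0.5, 0.3, -0.2]
opening: 0.061
grip_force: 0.0
```

Emit:
{"op": "arm_command", "data": {"fingers": [0.4,0.4,0.4,0.4,0.4,0.4,0.4,0.4], "travel": [[0,0,0],[0,0,0],[0,0,0],[0,0,0],[0,0,0],[0,0,0],[0,0,0],[0,0,0]], "dr": [[0,0,0],[0,0,0],[0,0,0],[0,0,0],[0,0,0],[0,0,0],[0,0,0],[0,0,0]]}}

```text
time: 8.82
tool_pos: [0.5946, -0.0629, 0.0871]
tool_rot: [3.142, -0.0, -0.0]
contact_force: [0.1, 0.5, 0.4]
opening: 0.0314
grip_force: 20.0
```

Emit:
{"op": "arm_command", "data": {"fingers": [0.4,0.4,0.4,0.4,0.4,0.4,0.4,0.4], "travel": [[0,0,-0.01],[0,0,-0.03],[0,0,-0.055],[0,0,-0.08],[0,-0.01,-0.1],[0,-0.035,-0.1],[0,-0.065,-0.1],[0,-0.1,-0.1]], "dr": [[0,0,0],[0,0,0],[0,0,0],[0,0,0],[0,0,0],[0,0,0],[0,0,0],[0,0,0]]}}

```text
time: 9.48
tool_pos: [0.5944, 0.0368, 0.1878]
tool_rot: [3.141, -0.001, -0.002]
contact_force: [0.9, 0.4, -1.6]
opening: 0.0311
grip_force: 20.0
```

Emit:
{"op": "arm_command", "data": {"fingers": [0.4,0.4,0.4,0.4,0.4,0.4,0.4,0.4], "travel": [[-0.002,-0.035,0],[-0.005,-0.07,0],[-0.008,-0.105,0],[-0.012,-0.14,0],[-0.015,-0.175,0],[-0.018,-0.21,0],[-0.02,-0.235,0],[-0.02,-0.25,0]], "dr": [[0,0,0],[0,0,0],[0,0,0],[0,0,0],[0,0,0],[0,0,0],[0,0,0],[0,0,0]]}}

```text
time: 10.15
tool_pos: [0.5734, 0.2901, 0.1871]
tool_rot: [-3.141, 0.001, 0.003]
contact_force: [0.8, 0.6, -2.3]
opening: 0.0309
grip_force: 20.0
```

Emit:
{"op": "arm_command", "data": {"fingers": [0.4,0.4,0.4,0.4,0.4,0.4,0.4,0.4], "travel": [[0,-0.013,0.01],[0,-0.013,0.035],[0,-0.013,0.06],[0,-0.013,0.08],[0,-0.013,0.09],[0,-0.013,0.097],[0,-0.013,0.099],[0,-0.013,0.099]], "dr": [[0,0,0],[0,0,0],[0,0,0],[0,0,0],[0,0,0],[0,0,0],[0,0,0],[0,0,0]]}}

```text
time: 10.82
tool_pos: [0.575, 0.2997, 0.0882]
tool_rot: [-3.142, -0.001, -0.001]
contact_force: [-0.2, 0.3, -2.8]
opening: 0.0308
grip_force: 20.0
```

Emit:
{"op": "arm_command", "data": {"fingers": [0.4,0.4,0.4,-0.3,-0.3,-0.3,-0.3,-0.3], "travel": [[0,0,0.001],[0,0,0.0015],[0,0,0.0015],[0,0,0.0015],[0,0,0.0015],[0,0,0.0015],[0,0,0.0015],[0,0,0.0015]], "dr": [[0,0,0],[0,0,0],[0,0,0],[0,0,0],[0,0,0],[0,0,0],[0,0,0],[0,0,0]]}}

```text
time: 11.48
tool_pos: [0.5746, 0.3001, 0.0866]
tool_rot: [-3.142, -0.0, 0.0]
contact_force: [-0.5, 0.7, -0.6]
opening: 0.0579
grip_force: 0.0
```

Emit:
{"op": "arm_command", "data": {"fingers": [-0.3,-0.3,-0.3,-0.3,-0.3,-0.3,-0.3,-0.3], "travel": [[0,0,-0.015],[0,0,-0.05],[0,0,-0.09],[0,0,-0.11],[-0.005,0.03,-0.11],[-0.01,0.065,-0.11],[-0.015,0.1,-0.11],[-0.02,0.13,-0.11]], "dr": [[0,0,0],[0,0,0],[0,0,0],[0,0,0],[0,0,0],[0,0,0],[0,0,0],[0,0,0]]}}

```text
time: 12.15
tool_pos: [0.554, 0.1684, 0.1966]
tool_rot: [3.141, -0.0, 0.0]
contact_force: [1.1, 0.1, 0.3]
opening: 0.0599
grip_force: 0.0
```

Emit:
{"op": "arm_command", "data": {"fingers": [-0.4,-0.4,-0.4,-0.4,-0.4,-0.4,-0.4,-0.4], "travel": [[-0.008,0.035,0],[-0.016,0.07,0],[-0.024,0.105,0],[-0.032,0.14,0],[-0.039,0.175,0],[-0.042,0.195,0],[-0.042,0.199,0.02],[-0.042,0.199,0.045]], "dr": [[0,0,0],[0,0,0],[0,0,0],[0,0,0],[0,0,0],[0,0,0],[0,0,0],[0,0,0]]}}

```text
time: 12.82
tool_pos: [0.5139, -0.0312, 0.153]
tool_rot: [3.14, -0.006, -0.003]
contact_force: [-0.0, -0.2, -0.0]
opening: 0.0645
grip_force: 0.0
```

Emit:
{"op": "arm_command", "data": {"fingers": [-0.4,-0.4,-0.4,-0.4,-0.4,-0.4,-0.4,-0.4], "travel": [[0,0,0.01],[0,0,0.03],[0,0,0.05],[0,0,0.06],[0,0,0.068],[0,0,0.072],[0,0,0.072],[0,0,0.072]], "dr": [[0,0,0],[0,0,0],[0,0,0],[0,0,0],[0,0,0],[0,0,0],[0,0,0],[0,0,0]]}}

```text
time: 13.48
tool_pos: [0.513, -0.0289, 0.0801]
tool_rot: [3.141, -0.001, 0.0]
contact_force: [-0.3, -0.3, 0.1]
opening: 0.0643
grip_force: 0.0
```

Emit:
{"op": "arm_command", "data": {"fingers": [0.4,0.4,0.4,0.4,0.4,0.4,0.4,0.4], "travel": [[0,0,0],[0,0,0],[0,0,0],[0,0,0],[0,0,0],[0,0,0],[0,0,0],[0,0,0]], "dr": [[0,0,0],[0,0,0],[0,0,0],[0,0,0],[0,0,0],[0,0,0],[0,0,0],[0,0,0]]}}

```text
time: 14.15
tool_pos: [0.5126, -0.0288, 0.0796]
tool_rot: [-3.142, -0.0, -0.0]
contact_force: [-0.1, 1.2, 1.6]
opening: 0.0332
grip_force: 20.0
```

Emit:
{"op": "arm_command", "data": {"fingers": [0.4,0.4,0.4,0.4,0.4,0.4,0.4,0.4], "travel": [[0,0,-0.01],[0,0,-0.03],[0,0,-0.06],[0,0,-0.095],[0,0,-0.125],[0,-0.02,-0.14],[0,-0.045,-0.14],[0,-0.08,-0.14]], "dr": [[0,0,0],[0,0,0],[0,0,0],[0,0,0],[0,0,0],[0,0,0],[0,0,0],[0,0,0]]}}

```text
time: 14.82
tool_pos: [0.513, 0.0502, 0.2213]
tool_rot: [3.14, -0.003, -0.003]
contact_force: [1.2, -0.1, -3.7]
opening: 0.0333
grip_force: 20.0
```

Emit:
{"op": "arm_command", "data": {"fingers": [0.4,0.4,0.4,0.4,0.4,0.4,0.4,0.4], "travel": [[-0.002,-0.035,0],[-0.005,-0.07,0],[-0.008,-0.105,0],[-0.012,-0.14,0],[-0.015,-0.175,0],[-0.018,-0.21,0],[-0.018,-0.235,0],[-0.018,-0.249,0]], "dr": [[0,0,0],[0,0,0],[0,0,0],[0,0,0],[0,0,0],[0,0,0],[0,0,0],[0,0,0]]}}

```text
time: 15.48
tool_pos: [0.4936, 0.3028, 0.2195]
tool_rot: [-3.141, 0.0, 0.003]
contact_force: [-0.4, -0.1, -0.9]
opening: 0.0332
grip_force: 20.0
```

Emit:
{"op": "arm_command", "data": {"fingers": [0.4,0.4,0.4,0.4,0.4,0.4,0.4,0.4], "travel": [[0,0,0],[0,0,0.025],[0,0,0.06],[0,0,0.09],[0,0,0.115],[0,0,0.13],[0,0,0.139],[0,0,0.139]], "dr": [[0,0,0],[0,0,0],[0,0,0],[0,0,0],[0,0,0],[0,0,0],[0,0,0],[0,0,0]]}}

```text
time: 16.15
tool_pos: [0.4943, 0.2986, 0.0795]
tool_rot: [3.14, 0.002, -0.001]
contact_force: [0.1, -1.5, -1.2]
opening: 0.0333
grip_force: 20.0
```

Emit:
{"op": "arm_command", "data": {"fingers": [0.4,0.4,0.4,-0.3,-0.3,-0.3,-0.3,-0.3], "travel": [[0,0,0.001],[0,0,0.0015],[0,0,0.0015],[0,0,0.0015],[0,0,0.0015],[0,0,0.0015],[0,0,0.0015],[0,0,0.0015]], "dr": [[0,0,0],[0,0,0],[0,0,0],[0,0,0],[0,0,0],[0,0,0],[0,0,0],[0,0,0]]}}

```text
time: 16.82
tool_pos: [0.4946, 0.3001, 0.0791]
tool_rot: [-3.142, -0.0, 0.0]
contact_force: [0.2, 0.0, 0.5]
opening: 0.0587
grip_force: 0.0
```

Emit:
{"op": "arm_command", "data": {"fingers": [-0.3,-0.3,-0.3,-0.3,-0.3,-0.3,-0.7,-0.7], "travel": [[0,0,-0.015],[0,0,-0.05],[0,0,-0.09],[0,0,-0.11],[-0.01,0.035,-0.11],[-0.03,0.07,-0.11],[-0.06,0.1,-0.11],[-0.08,0.13,-0.11]], "dr": [[0,0,0],[0,0,0],[0,0,0],[0,0,0],[0,0,0],[0,0,0],[0,0,0],[0,0,0]]}}

```text
time: 17.48
tool_pos: [0.4123, 0.1689, 0.1887]
tool_rot: [3.141, 0.001, 0.001]
contact_force: [0.7, -0.3, -0.7]
opening: 0.0685
grip_force: 0.0
```

```bash
python3 - <<'E'
from cell import *
from h import *
c=read_camera("top");cv2.imwrite("pics/t2.png",c["color"]);W=cloud(c);s=read_camera("side");S=cloud(s)
for nm,x,y,z,r in(("flask",.417,.30,.123,.025),("round",.575,.3,.119,.025),("square",.495,.3,.111,.025),("jar",.571,-.005,.047,.04)):
  for Q in(W,S):
    P=Q[(np.hypot(Q[...,0]-x,Q[...,1]-y)<r)&(abs(Q[...,2]-z)<.004)]
    if len(P):print(nm,len(P),(P.max(0)+P.min(0))/2,np.ptp(P,axis=0)[:2])
print(observe()["tool_pos"])
E
```

```text
flask 4 [0.42915485 0.30548188 0.12362181] [0.00025754 0.00569529]
flask 60 [0.41892523 0.30241509 0.12193905] [0.02414494 0.02411957]
round 217 [0.57499476 0.30012216 0.11898886] [0.03044847 0.03132886]
round 89 [0.57502455 0.29951486 0.11851325] [0.02950211 0.03180358]
square 255 [0.4941316  0.29846855 0.11102493] [0.03056226 0.03416684]
square 97 [0.49488608 0.29916149 0.11035476] [0.0291154  0.03283938]
jar 346 [ 0.57120269 -0.00599076  0.04740163] [0.04291738 0.04298396]
jar 280 [ 0.57270933 -0.0055028   0.04680012] [0.04151149 0.04454739]
[0.41096684 0.16710221 0.18889242]
```

View pics/t2.png

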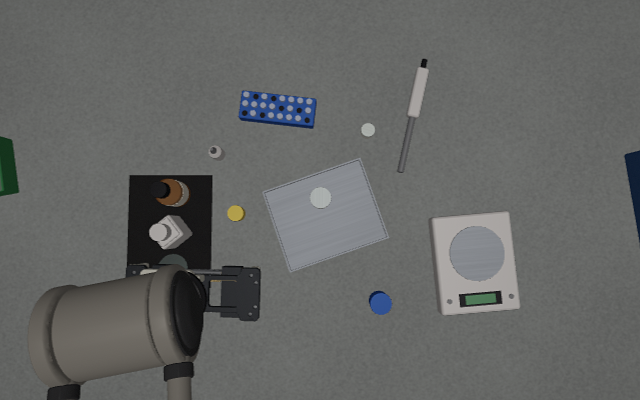

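The three containers stand upright on the mat (caps near 163,190, 160,232 and the flask behind the arm), and the jar is untouched at (320,198). Now I'll move the jar.

Emit:
{"op": "arm_command", "data": {"fingers": [-0.7,-0.7,-0.7,-0.7,-0.7,-0.7,-0.7,-0.7], "travel": [[0.025,0.026,0],[0.05,0.053,0],[0.075,0.08,0],[0.1,0.108,0],[0.125,0.135,0],[0.15,0.16,0.01],[0.16,0.172,0.03],[0.16,0.172,0.06]], "dr": [[0,0,0],[0,0,0],[0,0,0],[0,0,0],[0,0,0],[0,0,0],[0,0,0],[0,0,0]]}}

```text
time: 18.25
tool_pos: [0.5791, -0.0052, 0.1301]
tool_rot: [3.14, -0.008, -0.003]
contact_force: [0.4, -0.1, 0.5]
opening: 0.0778
grip_force: 0.0
```

Emit:
{"op": "arm_command", "data": {"fingers": [-0.7,-0.7,-0.7,-0.7,-0.7,-0.7,-0.7,-0.7], "travel": [[0,0,0.02],[0,0,0.04],[0,0,0.05],[0,0,0.05],[0,0,0.05],[0,0,0.05],[0,0,0.05],[0,0,0.05]], "dr": [[0,0,0],[0,0,0],[0,0,0],[0,0,0],[0,0,0],[0,0,0],[0,0,0],[0,0,0]]}}

```text
time: 18.92
tool_pos: [0.5752, -0.0019, 0.0802]
tool_rot: [3.141, -0.002, 0.0]
contact_force: [-0.0, 0.1, -0.3]
opening: 0.0777
grip_force: 0.0
```

Emit:
{"op": "arm_command", "data": {"fingers": [-0.7,-0.7,-0.7,-0.7,-0.7,-0.7,-0.7,-0.7], "travel": [[-0.003,0.0035,0.01],[-0.003,0.0035,0.025],[-0.003,0.0035,0.04],[-0.003,0.0035,0.05],[-0.003,0.0035,0.055],[-0.003,0.0035,0.057],[-0.003,0.0035,0.057],[-0.003,0.0035,0.057]], "dr": [[0,0,0],[0,0,0],[0,0,0],[0,0,0],[0,0,0],[0,0,0],[0,0,0],[0,0,0]]}}

```text
time: 19.58
tool_pos: [0.572, -0.0055, 0.0226]
tool_rot: [3.141, -0.001, 0.0]
contact_force: [-0.2, -1.4, -0.2]
opening: 0.0777
grip_force: 0.0
```

Emit:
{"op": "arm_command", "data": {"fingers": [0.2,0.2,0.2,0.2,0.2,0.2,0.2,0.2], "travel": [[0,0,0],[0,0,0],[0,0,0],[0,0,0],[0,0,0],[0,0,0],[0,0,0],[0,0,0]], "dr": [[0,0,0],[0,0,0],[0,0,0],[0,0,0],[0,0,0],[0,0,0],[0,0,0],[0,0,0]]}}

```text
time: 20.25
tool_pos: [0.5715, -0.0054, 0.022]
tool_rot: [3.142, -0.0, -0.0]
contact_force: [0.3, -0.5, 1.3]
opening: 0.0417
grip_force: 20.0
```

Emit:
{"op": "arm_command", "data": {"fingers": [0.2,0.2,0.2,0.2,0.2,0.2,0.2,0.2], "travel": [[0,0,-0.01],[0,0,-0.03],[0,0,-0.06],[0,0,-0.09],[-0.005,0.015,-0.11],[-0.015,0.045,-0.11],[-0.025,0.075,-0.11],[-0.035,0.105,-0.11]], "dr": [[0,0,0],[0,0,0],[0,0,0],[0,0,0],[0,0,0],[0,0,0],[0,0,0],[0,0,0]]}}

```text
time: 20.92
tool_pos: [0.5361, -0.1113, 0.1331]
tool_rot: [3.141, -0.001, 0.001]
contact_force: [-0.2, 0.1, -1.8]
opening: 0.0419
grip_force: 20.0
```

Emit:
{"op": "arm_command", "data": {"fingers": [0.2,0.2,0.2,0.2,0.2,0.2,0.2,0.2], "travel": [[-0.01,0.03,0],[-0.02,0.06,0],[-0.03,0.09,0],[-0.04,0.12,0],[-0.05,0.15,0],[-0.06,0.18,0],[-0.067,0.203,0],[-0.07,0.211,0]], "dr": [[0,0,0],[0,0,0],[0,0,0],[0,0,0],[0,0,0],[0,0,0],[0,0,0],[0,0,0]]}}

```text
time: 21.58
tool_pos: [0.4653, -0.3248, 0.1325]
tool_rot: [3.14, -0.0, -0.003]
contact_force: [-0.2, -0.4, -1.3]
opening: 0.0423
grip_force: 20.0
```

Emit:
{"op": "arm_command", "data": {"fingers": [0.2,0.2,0.2,0.2,0.2,0.2,0.2,0.2], "travel": [[0,0,0],[0,0,0.02],[0,0,0.04],[0,0,0.05],[0,0,0.056],[0,0,0.058],[0,0,0.059],[0,0,0.059]], "dr": [[0,0,0],[0,0,0],[0,0,0],[0,0,0],[0,0,0],[0,0,0],[0,0,0],[0,0,0]]}}

```text
time: 22.25
tool_pos: [0.467, -0.3214, 0.0736]
tool_rot: [3.141, -0.001, 0.0]
contact_force: [-0.6, -0.5, -1.7]
opening: 0.0422
grip_force: 20.0
```

Next I'll lower the last 2 mm, release and lift.

Emit:
{"op": "arm_command", "data": {"fingers": [0.2,0.2,0.2,0.2,-0.5,-0.5,-0.5,-0.5], "travel": [[0,0,0.001],[0,0,0.002],[0,0,0.002],[0,0,0.002],[0,0,0.002],[0,0,0.002],[0,0,0.002],[0,0,0.002]], "dr": [[0,0,0],[0,0,0],[0,0,0],[0,0,0],[0,0,0],[0,0,0],[0,0,0],[0,0,0]]}}

```text
time: 22.92
tool_pos: [0.4665, -0.3215, 0.0711]
tool_rot: [3.141, -0.0, -0.0]
contact_force: [0.9, 0.2, 0.5]
opening: 0.0641
grip_force: 0.0
```

Emit:
{"op": "arm_command", "data": {"fingers": [-0.6,-0.6,-0.6,-0.6,-0.6,-0.6,-0.6,-0.6], "travel": [[0,0,0],[0,0,-0.005],[0,0,-0.03],[0,0,-0.065],[0,0,-0.1],[0,0,-0.125],[0.01,-0.03,-0.125],[0.02,-0.06,-0.125]], "dr": [[0,0,0],[0,0,0],[0,0,0],[0,0,0],[0,0,0],[0,0,0],[0,0,0],[0,0,0]]}}

```text
time: 23.58
tool_pos: [0.4871, -0.2625, 0.1984]
tool_rot: [3.139, -0.004, -0.003]
contact_force: [1.7, -0.1, -0.2]
opening: 0.0733
grip_force: 0.0
```

Emit:
{"op": "arm_command", "data": {"fingers": [-0.4,-0.4,-0.4,-0.4,-0.4,-0.4,-0.4,-0.4], "travel": [[0.01,-0.035,0],[0.02,-0.07,0],[0.02,-0.105,0],[0.03,-0.14,0],[0.03,-0.175,0],[0.04,-0.21,0],[0.05,-0.245,0],[0.06,-0.28,0]], "dr": [[0,0,0],[0,0,0],[0,0,0],[0,0,0],[0,0,0],[0,0,0],[0,0,0],[0,0,0]]}}

```text
time: 24.25
tool_pos: [0.5466, 0.0203, 0.1966]
tool_rot: [3.141, -0.001, -0.0]
contact_force: [0.5, -0.8, 0.0]
opening: 0.0643
grip_force: 0.0
```

```bash
python3 - <<'E'
from cell import *
from h import *
c=read_camera("top");cv2.imwrite("pics/t3.png",c["color"]);W=cloud(c)
P=W[(np.hypot(W[...,0]-.466,W[...,1]+.322)<.06)&(abs(W[...,2]-.096)<.006)]
print(len(P),(P.max(0)+P.min(0))/2,np.ptp(P,axis=0),observe()["tool_pos"])
E
```

```text
442 [ 0.46655308 -0.32105518  0.09565274] [0.04204707 0.0442314  0.01063113] [0.54782943 0.02638846 0.19657591]
```

View pics/t3.png

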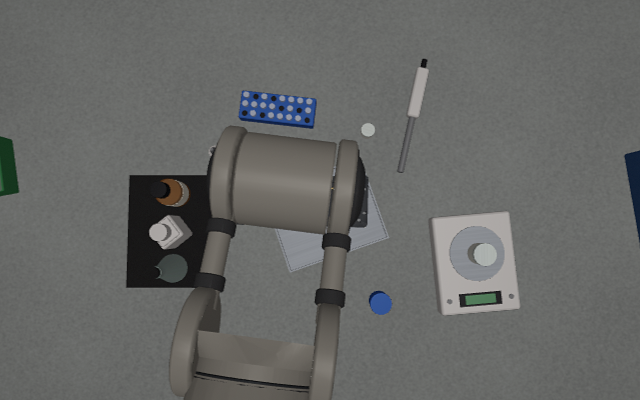

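The jar stands on the pan at (0.4666, -0.3211). Its apparent shift at (485,254) is parallax. Now I'll return the round bottle.

Emit:
{"op": "arm_command", "data": {"fingers": [-0.4,-0.4,-0.4,-0.4,-0.4,-0.4,-0.4,-0.4], "travel": [[0.005,-0.039,0],[0.01,-0.078,0],[0.015,-0.117,0],[0.02,-0.156,0],[0.025,-0.195,0],[0.028,-0.234,0],[0.028,-0.267,0],[0.028,-0.281,0]], "dr": [[0,0,0],[0,0,0],[0,0,0],[0,0,0],[0,0,0],[0,0,0],[0,0,0],[0,0,0]]}}

```text
time: 24.97
tool_pos: [0.5737, 0.3037, 0.1959]
tool_rot: [-3.14, 0.0, 0.003]
contact_force: [-0.6, 0.3, 0.3]
opening: 0.0641
grip_force: 0.0
```

Emit:
{"op": "arm_command", "data": {"fingers": [-0.4,-0.4,-0.4,-0.4,-0.4,-0.4,-0.4,-0.4], "travel": [[0,0,0],[0,0,0.02],[0,0,0.045],[0,0,0.055],[0,0,0.055],[0,0,0.055],[0,0,0.055],[0,0,0.055]], "dr": [[0,0,0],[0,0,0],[0,0,0],[0,0,0],[0,0,0],[0,0,0],[0,0,0],[0,0,0]]}}

```text
time: 25.63
tool_pos: [0.5754, 0.2994, 0.1426]
tool_rot: [-3.141, -0.003, -0.001]
contact_force: [0.3, 0.7, 0.2]
opening: 0.0647
grip_force: 0.0
```

Emit:
{"op": "arm_command", "data": {"fingers": [-0.4,-0.4,-0.4,-0.4,-0.4,-0.4,-0.4,0.4], "travel": [[0,0,0.015],[0,0,0.03],[0,0,0.044],[0,0,0.052],[0,0,0.054],[0,0,0.054],[0,0,0.054],[0,0,0.054]], "dr": [[0,0,0],[0,0,0],[0,0,0],[0,0,0],[0,0,0],[0,0,0],[0,0,0],[0,0,0]]}}

```text
time: 26.3
tool_pos: [0.5752, 0.2998, 0.0881]
tool_rot: [-3.141, -0.002, 0.0]
contact_force: [0.1, 0.6, -0.3]
opening: 0.0611
grip_force: 0.0
```

Emit:
{"op": "arm_command", "data": {"fingers": [0.4,0.4,0.4,0.4,0.4,0.4,0.4,0.4], "travel": [[0,0,0],[0,0,0],[0,0,0],[0,0,0],[0,0,0],[0,0,0],[0,0,0],[0,0,0]], "dr": [[0,0,0],[0,0,0],[0,0,0],[0,0,0],[0,0,0],[0,0,0],[0,0,0],[0,0,0]]}}

```text
time: 26.97
tool_pos: [0.5746, 0.2997, 0.087]
tool_rot: [-3.141, -0.0, -0.0]
contact_force: [0.1, 0.1, 1.4]
opening: 0.0312
grip_force: 20.0
```

Emit:
{"op": "arm_command", "data": {"fingers": [0.4,0.4,0.4,0.4,0.4,0.4,0.4,0.4], "travel": [[0,0,-0.01],[0,0,-0.03],[0,0,-0.055],[0,0,-0.08],[0,0.01,-0.1],[0,0.035,-0.1],[0,0.065,-0.1],[0,0.1,-0.1]], "dr": [[0,0,0],[0,0,0],[0,0,0],[0,0,0],[0,0,0],[0,0,0],[0,0,0],[0,0,0]]}}

```text
time: 27.63
tool_pos: [0.574, 0.1995, 0.1876]
tool_rot: [-3.141, -0.0, 0.002]
contact_force: [0.3, -1.1, -1.8]
opening: 0.0308
grip_force: 20.0
```

Emit:
{"op": "arm_command", "data": {"fingers": [0.4,0.4,0.4,0.4,0.4,0.4,0.4,0.4], "travel": [[0.002,0.037,0],[0.005,0.074,0],[0.008,0.111,0],[0.012,0.148,0],[0.015,0.185,0],[0.018,0.22,0],[0.02,0.248,0],[0.02,0.262,0]], "dr": [[0,0,0],[0,0,0],[0,0,0],[0,0,0],[0,0,0],[0,0,0],[0,0,0],[0,0,0]]}}

```text
time: 28.3
tool_pos: [0.5944, -0.0663, 0.1872]
tool_rot: [3.14, 0.0, -0.003]
contact_force: [-0.1, 0.3, -1.7]
opening: 0.0311
grip_force: 20.0
```

Emit:
{"op": "arm_command", "data": {"fingers": [0.4,0.4,0.4,0.4,0.4,0.4,0.4,0.4], "travel": [[0,0,0],[0,0,0.03],[0,0,0.06],[0,0,0.08],[0,0,0.09],[0,0,0.097],[0,0,0.099],[0,0,0.099]], "dr": [[0,0,0],[0,0,0],[0,0,0],[0,0,0],[0,0,0],[0,0,0],[0,0,0],[0,0,0]]}}

```text
time: 28.97
tool_pos: [0.5949, -0.062, 0.0886]
tool_rot: [3.141, -0.001, 0.001]
contact_force: [0.2, 0.1, -1.4]
opening: 0.0308
grip_force: 20.0
```

Emit:
{"op": "arm_command", "data": {"fingers": [0.4,0.4,0.4,-0.3,-0.3,-0.3,-0.3,-0.3], "travel": [[0,0,0.001],[0,0,0.0015],[0,0,0.0015],[0,0,0.0015],[0,0,0.0015],[0,0,0.0015],[0,0,0.0015],[0,0,0.0015]], "dr": [[0,0,0],[0,0,0],[0,0,0],[0,0,0],[0,0,0],[0,0,0],[0,0,0],[0,0,0]]}}

```text
time: 29.63
tool_pos: [0.5946, -0.0625, 0.0866]
tool_rot: [3.141, -0.0, -0.0]
contact_force: [-1.0, -0.5, -0.2]
opening: 0.0578
grip_force: 0.0
```

Emit:
{"op": "arm_command", "data": {"fingers": [-0.3,-0.3,-0.3,-0.3,-0.3,-0.3,-0.3,-0.3], "travel": [[0,0,-0.015],[0,0,-0.05],[0,0,-0.09],[0,0,-0.11],[0,-0.035,-0.11],[-0.01,-0.07,-0.11],[-0.02,-0.105,-0.11],[-0.03,-0.14,-0.11]], "dr": [[0,0,0],[0,0,0],[0,0,0],[0,0,0],[0,0,0],[0,0,0],[0,0,0],[0,0,0]]}}

```text
time: 30.3
tool_pos: [0.5639, 0.0787, 0.1966]
tool_rot: [-3.142, -0.0, -0.001]
contact_force: [0.4, -0.2, -0.2]
opening: 0.0597
grip_force: 0.0
```

Emit:
{"op": "arm_command", "data": {"fingers": [-0.4,-0.4,-0.4,-0.4,-0.4,-0.4,-0.4,-0.4], "travel": [[-0.011,-0.035,0],[-0.022,-0.07,0],[-0.033,-0.105,0],[-0.044,-0.14,0],[-0.055,-0.175,0],[-0.066,-0.208,0],[-0.07,-0.222,0],[-0.07,-0.222,0.03]], "dr": [[0,0,0],[0,0,0],[0,0,0],[0,0,0],[0,0,0],[0,0,0],[0,0,0],[0,0,0]]}}

```text
time: 30.97
tool_pos: [0.4962, 0.3046, 0.1716]
tool_rot: [-3.136, -0.01, 0.004]
contact_force: [1.0, 0.1, 0.1]
opening: 0.0641
grip_force: 0.0
```

Emit:
{"op": "arm_command", "data": {"fingers": [-0.4,-0.4,-0.4,-0.4,-0.4,-0.4,-0.4,0.4], "travel": [[0,0,0],[0,0,0.02],[0,0,0.045],[0,0,0.065],[0,0,0.08],[0,0,0.087],[0,0,0.087],[0,0,0.087]], "dr": [[0,0,0],[0,0,0],[0,0,0],[0,0,0],[0,0,0],[0,0,0],[0,0,0],[0,0,0]]}}

```text
time: 31.63
tool_pos: [0.495, 0.2993, 0.0801]
tool_rot: [3.142, -0.0, -0.001]
contact_force: [1.0, -0.3, -0.2]
opening: 0.0609
grip_force: 0.0
```

Emit:
{"op": "arm_command", "data": {"fingers": [0.4,0.4,0.4,0.4,0.4,0.4,0.4,0.4], "travel": [[0,0,0],[0,0,0],[0,0,0],[0,0,0],[0,0,0],[0,0,0],[0,0,0],[0,0,0]], "dr": [[0,0,0],[0,0,0],[0,0,0],[0,0,0],[0,0,0],[0,0,0],[0,0,0],[0,0,0]]}}

```text
time: 32.3
tool_pos: [0.4948, 0.2998, 0.08]
tool_rot: [-3.141, -0.001, 0.0]
contact_force: [-1.1, 0.7, 5.6]
opening: 0.0331
grip_force: 20.0
```

Emit:
{"op": "arm_command", "data": {"fingers": [0.4,0.4,0.4,0.4,0.4,0.4,0.4,0.4], "travel": [[0,0,-0.01],[0,0,-0.03],[0,0,-0.06],[0,0,-0.095],[0,0,-0.125],[0,0.02,-0.14],[0,0.045,-0.14],[0,0.08,-0.14]], "dr": [[0,0,0],[0,0,0],[0,0,0],[0,0,0],[0,0,0],[0,0,0],[0,0,0],[0,0,0]]}}

```text
time: 32.97
tool_pos: [0.4945, 0.2202, 0.2207]
tool_rot: [-3.141, -0.002, 0.003]
contact_force: [1.0, -0.3, -3.3]
opening: 0.033
grip_force: 20.0
```

Emit:
{"op": "arm_command", "data": {"fingers": [0.4,0.4,0.4,0.4,0.4,0.4,0.4,0.4], "travel": [[0.002,0.035,0],[0.005,0.07,0],[0.008,0.105,0],[0.012,0.14,0],[0.015,0.175,0],[0.018,0.21,0],[0.018,0.235,0],[0.018,0.249,0]], "dr": [[0,0,0],[0,0,0],[0,0,0],[0,0,0],[0,0,0],[0,0,0],[0,0,0],[0,0,0]]}}

```text
time: 33.63
tool_pos: [0.5119, -0.0325, 0.2193]
tool_rot: [3.141, 0.001, -0.003]
contact_force: [0.7, 0.2, -2.0]
opening: 0.033
grip_force: 20.0
```

Emit:
{"op": "arm_command", "data": {"fingers": [0.4,0.4,0.4,0.4,0.4,0.4,0.4,0.4], "travel": [[0,0,0],[0,0,0.025],[0,0,0.06],[0,0,0.09],[0,0,0.115],[0,0,0.13],[0,0,0.138],[0,0,0.138]], "dr": [[0,0,0],[0,0,0],[0,0,0],[0,0,0],[0,0,0],[0,0,0],[0,0,0],[0,0,0]]}}

```text
time: 34.3
tool_pos: [0.5116, -0.0285, 0.0804]
tool_rot: [-3.141, 0.003, 0.001]
contact_force: [0.2, 0.2, -1.8]
opening: 0.0329
grip_force: 20.0
```

Emit:
{"op": "arm_command", "data": {"fingers": [0.4,0.4,0.4,0.4,-0.3,-0.3,-0.3,-0.3], "travel": [[0,0,0.001],[0,0,0.002],[0,0,0.002],[0,0,0.002],[0,0,0.002],[0,0,0.002],[0,0,0.002],[0,0,0.002]], "dr": [[0,0,0],[0,0,0],[0,0,0],[0,0,0],[0,0,0],[0,0,0],[0,0,0],[0,0,0]]}}

```text
time: 34.97
tool_pos: [0.5127, -0.0295, 0.0797]
tool_rot: [3.141, -0.001, -0.0]
contact_force: [0.1, 0.3, 0.3]
opening: 0.0551
grip_force: 0.0
```

Emit:
{"op": "arm_command", "data": {"fingers": [-0.3,-0.3,-0.3,-0.3,-0.3,-0.3,-0.4,-0.4], "travel": [[0,0,-0.015],[0,0,-0.05],[0,0,-0.09],[0,0,-0.12],[-0.01,-0.03,-0.12],[-0.02,-0.065,-0.12],[-0.03,-0.1,-0.12],[-0.04,-0.135,-0.12]], "dr": [[0,0,0],[0,0,0],[0,0,0],[0,0,0],[0,0,0],[0,0,0],[0,0,0],[0,0,0]]}}

```text
time: 35.63
tool_pos: [0.4719, 0.1066, 0.1998]
tool_rot: [-3.142, -0.001, -0.001]
contact_force: [0.7, -0.0, -0.7]
opening: 0.0638
grip_force: 0.0
```

Emit:
{"op": "arm_command", "data": {"fingers": [-0.4,-0.4,-0.4,-0.4,-0.4,-0.4,-0.4,-0.4], "travel": [[-0.01,-0.035,0],[-0.02,-0.07,0],[-0.03,-0.105,0],[-0.04,-0.14,0],[-0.05,-0.175,0],[-0.057,-0.194,0],[-0.057,-0.194,0],[-0.057,-0.194,0.03]], "dr": [[0,0,0],[0,0,0],[0,0,0],[0,0,0],[0,0,0],[0,0,0],[0,0,0],[0,0,0]]}}

```text
time: 36.3
tool_pos: [0.4181, 0.3022, 0.1738]
tool_rot: [-3.137, -0.01, 0.003]
contact_force: [0.9, 0.3, 0.6]
opening: 0.0642
grip_force: 0.0
```

Emit:
{"op": "arm_command", "data": {"fingers": [-0.4,-0.4,-0.4,-0.4,-0.4,-0.4,-0.4,-0.4], "travel": [[0,0,0],[0,0,0.02],[0,0,0.045],[0,0,0.065],[0,0,0.08],[0,0,0.092],[0,0,0.094],[0,0,0.094]], "dr": [[0,0,0],[0,0,0],[0,0,0],[0,0,0],[0,0,0],[0,0,0],[0,0,0],[0,0,0]]}}

```text
time: 36.97
tool_pos: [0.4156, 0.2987, 0.0754]
tool_rot: [3.141, 0.001, -0.001]
contact_force: [-0.3, 0.3, 0.4]
opening: 0.0643
grip_force: 0.0
```

Emit:
{"op": "arm_command", "data": {"fingers": [0.6,0.6,0.6,0.6,0.6,0.6,0.6,0.6], "travel": [[0,0,0],[0,0,0],[0,0,0],[0,0,0],[0,0,0],[0,0,0],[0,0,0],[0,0,0]], "dr": [[0,0,0],[0,0,0],[0,0,0],[0,0,0],[0,0,0],[0,0,0],[0,0,0],[0,0,0]]}}

```text
time: 37.63
tool_pos: [0.4154, 0.2996, 0.0754]
tool_rot: [3.142, 0.0, 0.0]
contact_force: [0.7, 0.5, 0.2]
opening: 0.0237
grip_force: 20.0
```

Emit:
{"op": "arm_command", "data": {"fingers": [0.6,0.6,0.6,0.6,0.6,0.6,0.6,0.6], "travel": [[0,0,-0.01],[0,0,-0.03],[0,0,-0.055],[0,0,-0.08],[0.01,0.01,-0.1],[0.025,0.035,-0.1],[0.04,0.065,-0.1],[0.055,0.095,-0.1]], "dr": [[0,0,0],[0,0,0],[0,0,0],[0,0,0],[0,0,0],[0,0,0],[0,0,0],[0,0,0]]}}

```text
time: 38.3
tool_pos: [0.4708, 0.2038, 0.1764]
tool_rot: [-3.142, -0.001, 0.002]
contact_force: [0.2, 0.6, -1.9]
opening: 0.0239
grip_force: 20.0
```

Emit:
{"op": "arm_command", "data": {"fingers": [0.6,0.6,0.6,0.6,0.6,0.6,0.6,0.6], "travel": [[0.015,0.03,0],[0.03,0.06,0],[0.045,0.09,0],[0.06,0.115,0],[0.07,0.133,0],[0.075,0.143,0],[0.075,0.144,0],[0.075,0.144,0.02]], "dr": [[0,0,0],[0,0,0],[0,0,0],[0,0,0],[0,0,0],[0,0,0],[0,0,0],[0,0,0]]}}

```text
time: 38.97
tool_pos: [0.5475, 0.0606, 0.1587]
tool_rot: [-3.141, -0.007, -0.001]
contact_force: [0.5, 1.4, -0.4]
opening: 0.0236
grip_force: 20.0
```

Emit:
{"op": "arm_command", "data": {"fingers": [0.6,0.6,0.6,0.6,0.6,0.6,0.6,0.6], "travel": [[0,0,0.01],[0,0,0.03],[0,0,0.05],[0,0,0.065],[0,0,0.073],[0,0,0.077],[0,0,0.079],[0,0,0.079]], "dr": [[0,0,0],[0,0,0],[0,0,0],[0,0,0],[0,0,0],[0,0,0],[0,0,0],[0,0,0]]}}

```text
time: 39.63
tool_pos: [0.5456, 0.061, 0.0767]
tool_rot: [3.142, -0.0, 0.001]
contact_force: [0.2, -0.8, -2.4]
opening: 0.0238
grip_force: 20.0
```

Emit:
{"op": "arm_command", "data": {"fingers": [0.6,0.6,0.6,0.6,-0.4,-0.4,-0.4,-0.4], "travel": [[0,-0.0,0.001],[0,0,0.0015],[0,0,0.0015],[0,0,0.0015],[0,0,0.0015],[0,0,0.0015],[0,0,0.0015],[0,0,0.0015]], "dr": [[0,0,0],[0,0,0],[0,0,0],[0,0,0],[0,0,0],[0,0,0],[0,0,0],[0,0,0]]}}

```text
time: 40.3
tool_pos: [0.5456, 0.0605, 0.0751]
tool_rot: [3.141, -0.0, -0.0]
contact_force: [0.6, 0.6, -0.5]
opening: 0.046
grip_force: 0.0
```

Emit:
{"op": "arm_command", "data": {"fingers": [-0.4,-0.4,-0.4,-0.4,-0.4,-0.4,-0.4,-0.4], "travel": [[0,0,-0.015],[0,0,-0.05],[0,0,-0.09],[0,0,-0.125],[-0.02,-0.03,-0.125],[-0.04,-0.065,-0.125],[-0.06,-0.1,-0.125],[-0.08,-0.135,-0.125]], "dr": [[0,0,0],[0,0,0],[0,0,0],[0,0,0],[0,0,0],[0,0,0],[0,0,0],[0,0,0]]}}

```text
time: 40.97
tool_pos: [0.4646, 0.1966, 0.2003]
tool_rot: [-3.141, -0.001, -0.001]
contact_force: [-0.0, 0.3, 0.0]
opening: 0.0643
grip_force: 0.0
```

Emit:
{"op": "arm_command", "data": {"fingers": [-0.4,-0.4,-0.4,-0.4,-0.4,-0.4,-0.4,-0.4], "travel": [[-0.01,-0.035,0],[-0.02,-0.07,0],[-0.03,-0.1,0],[-0.04,-0.13,0],[-0.05,-0.15,0],[-0.05,-0.15,0],[-0.05,-0.15,0],[-0.05,-0.15,0]], "dr": [[0,0,0],[0,0,0],[0,0,0],[0,0,0],[0,0,0],[0,0,0],[0,0,0],[0,0,0]]}}

```text
time: 41.63
tool_pos: [0.4156, 0.3451, 0.1999]
tool_rot: [3.141, -0.0, 0.0]
contact_force: [-0.4, -0.3, 0.4]
opening: 0.0644
grip_force: 0.0
```

```bash
python3 - <<'E'
from cell import *
from h import *
c=read_camera("top");cv2.imwrite("pics/t4.png",c["color"]);W=cloud(c);s=read_camera("side");S=cloud(s)
for nm,x,y,z,r in(("flask",.547,.06,.123,.03),("round",.594,-.063,.119,.03),("square",.5125,-.0287,.111,.03),("jar",.466,-.321,.096,.04)):
  for Q in(W,S):
    P=Q[(np.hypot(Q[...,0]-x,Q[...,1]-y)<r)&(abs(Q[...,2]-z)<.004)]
    if len(P):print(nm,len(P),(P.max(0)+P.min(0))/2,np.ptp(P,axis=0)[:2])
E
```

```text
flask 143 [0.54799654 0.06195859 0.12377117] [0.02269324 0.02456336]
flask 92 [0.54893392 0.06139208 0.12235749] [0.02256908 0.02822364]
round 211 [ 0.59439252 -0.06137933  0.11922825] [0.03024728 0.0299916 ]
round 187 [ 0.59604607 -0.06312186  0.11835932] [0.03028177 0.03118349]
square 235 [ 0.51107313 -0.03036896  0.11140024] [0.03030531 0.03203829]
square 194 [ 0.51262743 -0.02907856  0.1100686 ] [0.03209394 0.03536591]
jar 418 [ 0.46666942 -0.32118923  0.09617834] [0.04181097 0.04292697]
jar 701 [ 0.46783476 -0.32204325  0.09591963] [0.04355595 0.04396611]
```

View pics/t4.png

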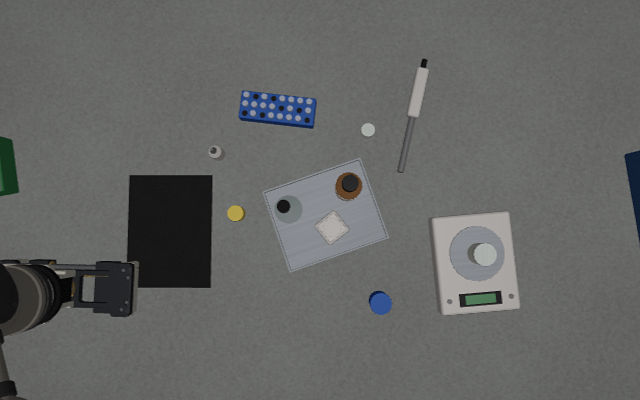

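The three containers are back at (284,206), (348,185) and (331,227), within about 2 mm of where they started. The jar is on the pan at (485,254), and the bystanders have not moved.

```bash
python3 -c "
from cell import *
print(hand_in())"
```

```text
the job is handed in; nothing more can be done
None
```

I handed the job in at about 42 s of the 136 s allowed: the jar stands on the middle of the balance pan, the round bottle, square bottle and flask are back upright within about 2 mm of their starting spots, and the dropper bottle, tube rack and pipette were left alone; the judge's result was not shown.

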